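Slide a setting disc over the lip into the disc gauge

TASK

Lay the plain steel disc (the larger one, with no hole) flat on the loading deck of the disc gauge and let go of it, then push it along the deck and over the raised lip so that it drops flat into the pocket. Keep pushing gently, by feel, until the disc has just taken the gauge's sliding feeler along by about 2.5 mm (at least 1, at most 4; never ram it towards the end of its travel), then back away; do not press hard on the gauge, and leave the ring, the small disc and the brass die where they are.

Things in the scene. Friction and masses are not known exactly. Their poses are not given: they have to be found in the camera images.
- disc: Plain solid steel disc, diameter 50 mm, 10 mm thick, about 0.15 kg (0.1 to 0.22), lying flat on the bench at the start. Origin: centre of its underside; z is its axis, up.
- gauge: Fixed disc gauge, an aluminium and steel block 206 mm long (its x), 100 mm wide (its y). x is the push direction, deck to pocket; z up. Origin: on the bench, mid-width, straight below the lip's pocket-side face. Finger tips 19 mm above the bench clear lip, rails and pocket walls (all 17 mm high) and still push the rim of the disc, both on the deck (disc 14 to 24 mm) and in the pocket (12 to 22 mm).
- deck_mid (a point): Where to lay the disc: a point on the loading deck's top, 14 mm above the bench, gauge x = -64 mm, mid-width. The deck runs from x = -100 to -10 mm; it is clear at full width up to x = -46 mm, then side rails 3 mm above the deck funnel the way down to 54 mm, which it keeps from x = -30 mm on. Axes as the gauge's.
- lip_mid (a point): Middle of the lip's pocket-side top edge (gauge x = 0), 17 mm above the bench. The lip goes right across the way: a ramp from deck level at x = -10.4 mm up to 17 mm at x = -4 mm, level to x = 0, then a sheer drop to the pocket floor. Axes as the gauge's.
- pocket_mid (a point): On the pocket floor, 12 mm above the bench, 28 mm beyond the lip face, mid-width. The pocket is 54 mm wide between walls 17 mm high, and closed at its far end by the feeler. Axes as the gauge's.
- guard_mid (a point): Middle of the underside of the fixed grey guard bar that crosses above the pocket, gauge x = 34 to 46 mm, underside 37 mm and top 46 mm above the bench, posts beside the pocket walls. It keeps the disc from being lowered in from above.
- feeler (a joint): Travel of the feeler, a steel head 24 mm wide closing the pocket's far end; it slides along the gauge's +x. 0 at the start, range 0 to 0.008 m. No spring: dry friction of about 6 N holds it where it is pushed. Its block (with a dial, top 49 mm above the bench) is clamped anew each run: the resting face is 53 to 64 mm beyond the lip face, to be felt; the disc alone slides with under 3 N.
- ring: Bystander: flat steel ring, 50 mm outside, 26 mm hole, 10 mm thick, on the bench. Origin: centre of its underside.
- small_disc: Bystander: solid steel disc of only 32 mm diameter, 10 mm thick, on the bench. Origin: centre of its underside.
- die: Bystander: small brass die, a stepped cylinder 30 mm across and 26 mm high, on the bench. Origin: centre of its underside.
Things that resemble listed ones, but are neither listed nor needed, are in the scene too. What is shaped like the disc but green or pink is not meant.

How it is judged:
On the way, in this order (a step that is already met when the one before it is completed fails the run):
1. the disc lies flat, released and at rest on the loading deck (x of disc in the frame of gauge between -0.085 and -0.035 m and y of disc in the frame of gauge between -0.02 and 0.02 m and z of disc in the frame of gauge between 0.0125 and 0.0155 m and angle between disc's own z axis and vertical below 0.05 rad and contact force between the fingers and disc below 0.1 N and linear speed of disc below 0.02 m/s), for 0.2 s.
2. the disc lies flat in the pocket beyond the lip (x of disc in the frame of gauge between 0.0245 and 0.046 m and y of disc in the frame of gauge between -0.005 and 0.005 m and z of disc in the frame of gauge between 0.01 and 0.0135 m and angle between disc's own z axis and vertical below 0.05 rad), for 0.1 s.
At the end, for the whole second after the job is handed in: The disc lies flat (within 0.05 rad) and at rest on the pocket floor beyond the lip, released, with its centre 24.5 to 46 mm beyond the lip's pocket face, and the feeler has been moved by 1 to 4 mm (all of step 2 and value of joint feeler between 0.001 and 0.004 m and linear speed of disc below 0.01 m/s and contact force between the fingers and disc below 0.1 N); the robot touches nothing.
It fails at once if the feeler is rammed towards the end of its travel (more than 5.5 mm) (value of joint feeler above 0.0055 m).
It fails at once if the gauge is pressed or struck with more than 30 N (contact force between gauge and anything else above 30 N).
It fails at once if a bystander (ring) is moved by more than 20 mm (distance of ring from where it was at the start of the episode above 0.02 m).
It fails at once if a bystander (small disc) is moved by more than 20 mm (distance of small_disc from where it was at the start of the episode above 0.02 m).
It fails at once if a bystander (die) is moved by more than 20 mm (distance of die from where it was at the start of the episode above 0.02 m).
It also fails if it takes over 72 s, if anything falls off the work surface, if the arm or the gripper's body presses on something with over 40 N, if the wrist force passes 120 N, or if a joint passes its speed limit or range.

ROBOT

A 7-joint arm with a two-finger parallel gripper is mounted at the origin on the work surface. World frame = base frame: x ahead of the robot, y to its left, z up, the work surface at z = 0. Lengths are in m, angles in rad, forces in N, time in s.
With the tool pointing down it reaches from about 0.4 to 0.85 m from the base axis. Payload 4.5 kg.
Tool frame: the origin (TCP) lies at the very end of the fingers, on their centre line; the grasp point (between the pads) lies 19 mm behind it; z points along the fingers, y is the line along which they close (so a half turn about z gives the same grasp; the last joint's range is limited). The gripper opens to 88 mm and grips with 3 to 60 N. Pads are 18 mm wide; open, the fingers measure 123 mm over their backs; the gripper's body (75 mm by 187 mm) begins 45 mm behind the grasp point.
Start: joints at [0.034, 0.689, -0.195, 1.565, 0.157, 0.902, -0.215], TCP at [0.625, 0, 0.239] pointing down, gripper open.
Joint ranges: [-3.01, 3.01], [-0.46, 2.08], [-1.47, 1.51], [0.13, 2.56], [-1, 4.14], [0.04, 2.09], [-2.66, 2.66]. Speed limits (rad/s): [2.57, 2.57, 3.14, 3.14, 3.14, 3.14, 3.14].

INTERFACE

Orientations are given as a unit quaternion [x, y, z, w].
In Python, from rig import * gives the robot as it stands.
- The arm moves only by the tool play_rows, never from a script. Its argument "series" is a list of rows, each a list of 3 entries, a list of its own where there are three numbers: the shift along the tool's x, y, z in units of 0.025 m (1.0 is 0.025 m), then the turn, a rotation vector about the tool's x, y, z in units of 0.5 rad (1.0 is 0.5 rad), then the closure, from 0 (fully open) to 1 (shut). A call has exactly 8 rows; each row shifts and turns the commanded pose from where the row before left it, along the tool's axes as they then stand; what a row does not reach is not made up. A row lasts 1/12 s, in which the tool goes at most 41.7 mm and 7.16 degrees, less where a joint would pass 70% of its speed; a pose out of reach is approached as far as the arm can. A call with a number of a shift or a turn outside -1 to 1 is refused whole. A call with a gripper value outside its range is refused whole. The fingers move at their own pace and stop on an object; "grip_force" is the grip in N (left out, the last holds). Time passes only in rows, so rows that do not move let the fingers close, or fill a call up. It gives the time, the measured TCP pose, the force, the opening and the grip force at its end, in the units of the state.
- read_state(): the state, without advancing time (a new reading comes with each control period).
- snapshot(name): name is "scene" or "side" or "wrist"; returns (picture, depth): 400x640x3 uint8, blue, green, red; 400x640 float32, m along the optical axis (not along the pixel's ray), 0 where there is no reading.
- calibration(name): a dict with "camera_matrix" (3x3 intrinsics, pixels), "pose" (4x4, takes a point from camera to world coordinates); the wrist camera has in their place "mount" (4x4, takes a point from camera to tool coordinates, whose origin is the TCP and whose axes are the flange's). Camera axes: x right, y down, z forward; pixel columns grow to the right and rows downward; lengths in m; the calibration is good to about 2 mm. A picture is of the moment at which its call begins: read the wrist's pose just before it. calibration takes no time and is no camera call.
- job_done(): hands the job in; it is judged then, once.
Trained networks look in the newest picture that a camera, given by its name, has taken for a name from the list of things; names that differ only in an ending like _2 or _b are one class to them, and where a whole thing is asked for, a point or a joint stands for the part that bears it (a point fixed in the world has none). Each returns a list of dicts, best first, with "confidence" (0 to 1); they miss things now and then, are a little off and sometimes report something else, mostly with a low value. They report only what shows in the picture. A call takes as long as a camera call. They do not tell look-alikes from the thing itself.
- boxes_of(camera, name): "bbox" ([centre column, centre row, width, height] in pixels, round what is visible of it).
- trace(camera, name): "region" (400x640 bool, what is visible of it) and "bbox" ([centre column, centre row, width, height] in pixels, round what is visible of it).
- landmark_of(camera, name): "xy" ([column, row] in pixels: a listed point, or the origin of a listed thing).
The state is a dict: "time": time; "joint_positions": joint angles; "qd": joint speeds; "joint_efforts": joint torques, N m; "tcp_pos": TCP position; "eef_rot": TCP orientation; "contact_force": force on the tool from outside, world axes, zero at the start; "ft_torque": the same for the moment, N m; "opening": finger opening in m; "grasp_force": force on a finger pad.
Only numpy, scipy, OpenCV 4.12 (cv2) and the standard library are available. Lean on these libraries where they do the work, as an engineer would, in place of code of your own. Each camera call takes 0.05 s, during which the arm holds its last target. There are 200 camera calls.

## Working session

There is one attempt and no reset: what is moved stays moved. The work goes in short steps, Python scripts to look and compute and a tool call to move; the robot and the scene stay as the last step left them, time stands still between calls to the robot, and variables do not carry over. Pictures are saved under pics/ and viewed, at most 10 in all, crops included, and the job is handed in when it is done.

Besides the shell and the picture viewer there is one more tool, called after "Request:" as a command line: name --argument value ..., lists and objects as JSON in quotes. play_rows: Moves the arm, as the interface text tells. Shifts and turns lie within -1 to 1; 1 stands for 0.025 m of shift or 0.5 rad of turn. Its arguments: {"type":"object","properties":{"series":{"type":"array"},"grip_force":{"type":"number"}},"required":["series"]}

```bash
mkdir -p pics && cat > h.py <<'E'
from rig import *
import numpy as np, cv2
from scipy.spatial.transform import Rotation as R
def campose(n):
    c=calibration(n)
    if n!="wrist": return np.array(c["camera_matrix"]),np.array(c["pose"])
    s=read_state();T=np.eye(4);T[:3,:3]=R.from_quat(s["eef_rot"]).as_matrix();T[:3,3]=s["tcp_pos"]
    return np.array(c["camera_matrix"]),T@np.array(c["mount"])
def onplane(K,P,uv,z):
    d=P[:3,:3]@np.linalg.solve(K,np.array([uv[0],uv[1],1.]))
    return P[:3,3]+d*(z-P[2,3])/d[2]
def cloud(K,P,D):
    v,u=np.mgrid[:400,:640]
    p=np.stack([(u-K[0,2])/K[0,0]*D,(v-K[1,2])/K[1,1]*D,D],-1)
    return p@P[:3,:3].T+P[:3,3]
E
python3 - <<'E'
from h import *
out=[]
for n in["scene","wrist"]:
    K,P=campose(n);im,D=snapshot(n);out.append(im)
    cv2.imwrite(f"pics/{n}0.png",im)
    for t,z in[("disc",0),("gauge",0),("ring",0),("small_disc",0),("die",0),("deck_mid",.014),("lip_mid",.017),("pocket_mid",.012),("guard_mid",.037)]:
        for d in landmark_of(n,t)[:4]: print(n,t,round(d["confidence"],2),np.round(d["xy"]),np.round(onplane(K,P,d["xy"],z),3)[:2])
        if t=="disc":
            for d in boxes_of(n,t)[:6]: print(n,'box',round(d["confidence"],2),np.round(d["bbox"]),np.round(onplane(K,P,d["bbox"][:2],.008),3)[:2])
s=read_state();print(s)
E
```

```text
scene disc 0.89 [262. 268.] [ 0.598 -0.253]
scene disc 0.78 [190. 273.] [ 0.564 -0.368]
scene disc 0.68 [238. 242.] [ 0.511 -0.276]
scene box 0.9 [242. 238.  26.  19.] [ 0.514 -0.268]
scene box 0.83 [192. 270.  35.  26.] [ 0.567 -0.365]
scene box 0.68 [183. 239.  26.  18.] [ 0.479 -0.369]
scene box 0.56 [265. 269.  29.  22.] [ 0.611 -0.251]
scene box 0.38 [479. 218.   7.   8.] [0.626 0.193]
scene gauge 0.88 [452. 213.] [0.582 0.164]
scene ring 0.57 [294. 208.] [ 0.443 -0.14 ]
scene small_disc 0.51 [312. 259.] [ 0.608 -0.165]
scene die 0.74 [265. 198.] [ 0.386 -0.188]
scene deck_mid 0.87 [427. 192.] [0.511 0.147]
scene lip_mid 0.93 [453. 204.] [0.575 0.167]
scene pocket_mid 0.98 [465. 214.] [0.609 0.171]
scene guard_mid 0.65 [470. 205.] [0.612 0.175]
wrist disc 0.89 [226. 388.] [ 0.469 -0.365]
wrist disc 0.75 [247. 343.] [ 0.51  -0.274]
wrist disc 0.62 [284. 392.] [ 0.563 -0.375]
wrist box 0.64 [224. 388.  33.  15.] [ 0.47  -0.356]
wrist box 0.63 [248. 356.  35.  10.] [ 0.512 -0.291]
wrist box 0.6 [284. 388.  24.  17.] [ 0.566 -0.355]
wrist box 0.46 [307. 348.  12.   3.] [ 0.604 -0.27
[... 559 characters left out ...]
56, -0.19461671,  1.56529296,  0.15731681,
        0.90250233, -0.21507665]), 'qd': array([ 7.51781424e-04,  3.97484433e-04,  2.49292477e-04,  5.76160892e-04,
        1.17999689e-03,  4.46952491e-04, -9.13635136e-05]), 'joint_efforts': array([ 1.50266111e-03, -5.27499354e+01, -1.26693863e+00, -1.53749031e+01,
       -5.18858770e-02, -7.94262924e-04,  3.63749973e-05]), 'tcp_pos': array([6.25029525e-01, 3.28334075e-05, 2.38762164e-01]), 'eef_rot': array([7.07081364e-01, 7.07132196e-01, 4.22876717e-05, 3.61261736e-05]), 'contact_force': array([-0.60738543, -1.02400028, -0.30812407]), 'ft_torque': array([-0.02608612, -0.00091489,  0.04298187]), 'grasp_force': 0.0, 'opening': 0.08801549341777506}
```

View pics/scene0.png

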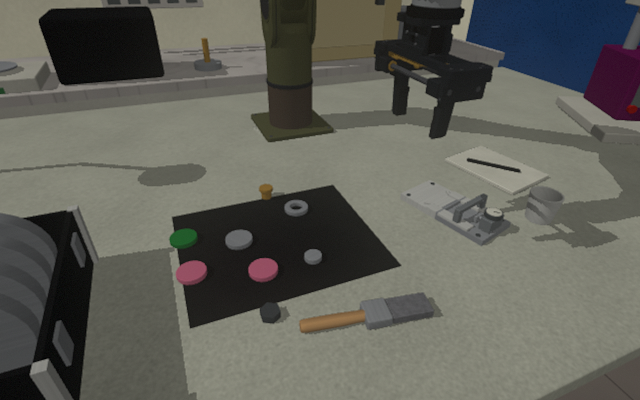

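View pics/wrist0.png

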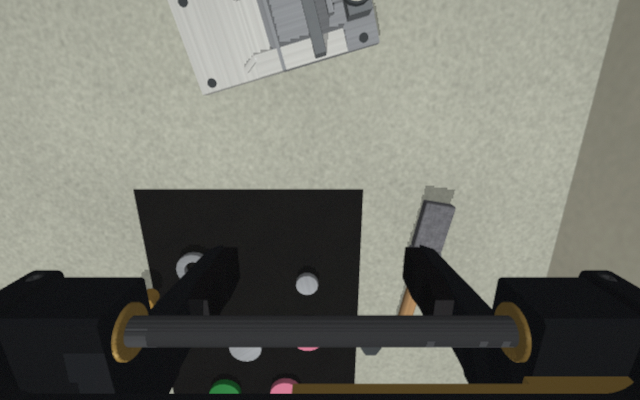

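The scene shows these candidates for the disc:
- grey solid disc at (239,240)
- pink discs at (192,272) and (263,270)
- green disc at (183,239)
- ring with a hole at (296,208)
- small grey disc at (313,257)

By the description it is the grey one at (239,240), world about (0.512, -0.272). The gauge is at (455,210), with its x about 13° from world x.

```bash
python3 - <<'E'
from h import *
im=cv2.imread("pics/scene0.png")
cv2.imwrite("pics/crop1.png",cv2.resize(im[180:290,165:335],None,fx=4,fy=4,interpolation=cv2.INTER_CUBIC))
print(np.round(calibration("wrist")["mount"],3),calibration("wrist")["camera_matrix"])
E
```

```text
[[-0.    -0.95  -0.312  0.081]
 [ 1.     0.    -0.     0.   ]
 [ 0.001 -0.312  0.95  -0.146]
 [ 0.     0.     0.     1.   ]] [[307.1951417    0.         320.89993265]
 [  0.         307.1951417  203.06323552]
 [  0.           0.           1.        ]]
```

View pics/crop1.png

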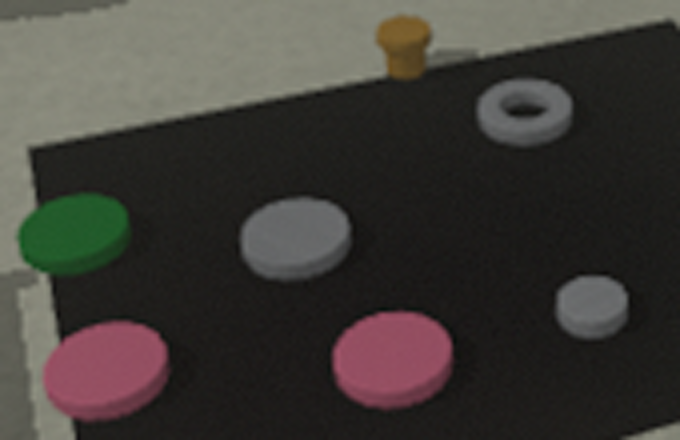

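Request:
play_rows --series '[[[-1,-0.5,0],[0,0,0],0],[[-1,-0.5,0],[0,0,0],0],[[-1,-0.5,0],[0,0,0],0],[[-1,-0.5,0],[0,0,0],0],[[-1,-0.5,0],[0,0,0],0],[[-1,-0.5,0],[0,0,0],0],[[-1,-0.5,0],[0,0,0],0],[[-1,-0.5,0],[0,0,0],0]]'

```text
time: 1.77
tcp_pos: [0.5244, -0.2011, 0.2389]
eef_rot: [0.707, 0.707, 0.0, 0.0]
contact_force: [0.4, -1.0, -0.8]
opening: 0.0882
grasp_force: 0.0
```

Request:
play_rows --series '[[[0,0,0],[0,0,0.24],0],[[0,0,0],[0,0,0.24],0],[[0,0,0],[0,0,0.24],0],[[0,0,0],[0,0,0.24],0],[[0,0,0],[0,0,0.24],0],[[0,0,0],[0,0,0.24],0],[[0,0,0],[0,0,0.24],0],[[0,0,0],[0,0,0.24],0]]'

```text
time: 2.43
tcp_pos: [0.5251, -0.1999, 0.2388]
eef_rot: [0.955, 0.298, 0.0, 0.0]
contact_force: [0.7, -0.1, -1.3]
opening: 0.088
grasp_force: 0.0
```

Request:
play_rows --series '[[[0,0,0],[0,0,0.24],0],[[0,0,0],[0,0,0.24],0],[[0,0,0],[0,0,0.24],0],[[0,0,0],[0,0,0.05],0],[[0,0,0],[0,0,0],0],[[0,0,0],[0,0,0],0],[[0,0,0],[0,0,0],0],[[0,0,0],[0,0,0],0]]'

```text
time: 3.1
tcp_pos: [0.525, -0.2, 0.2388]
eef_rot: [0.994, 0.113, 0.0, -0.0]
contact_force: [0.2, 0.7, 0.1]
opening: 0.0883
grasp_force: 0.0
```

The crop shows a plain grey disc with no hole at crop (295,237), so the choice holds. I'll move above it and measure from near.

Request:
play_rows --series '[[[-0.3,0.7,0.5],[0,0,0],0],[[-0.3,0.7,0.5],[0,0,0],0],[[-0.3,0.7,0.5],[0,0,0],0],[[-0.3,0.6,0.5],[0,0,0],0],[[0,0,0.5],[0,0,0],0],[[0,0,0.5],[0,0,0],0],[[0,0,0],[0,0,0],0],[[0,0,0],[0,0,0],0]]'

```text
time: 3.77
tcp_pos: [0.5106, -0.2723, 0.1634]
eef_rot: [0.994, 0.113, -0.0, -0.0]
contact_force: [-0.8, -0.3, -0.2]
opening: 0.0881
grasp_force: 0.0
```

```bash
cat >> h.py <<'E'
def discfit(r=.025,ztop=.010,tag=None):
    K,P=campose("wrist");im,D=snapshot("wrist");s=read_state()
    if tag: cv2.imwrite(f"pics/{tag}.png",im)
    best=None
    for d in trace("wrist","disc"):
        m=d["region"]; X=cloud(K,P,D)
        sel=m&(np.abs(X[...,2]-ztop)<.004)
        pts=X[sel][:,:2]
        if len(pts)<30: continue
        (c,rad)=cv2.minEnclosingCircle(pts.astype(np.float32))
        col=im[sel].mean(0)
        Rt=R.from_quat(s["eef_rot"]).as_matrix()
        e=Rt.T@(np.array([c[0],c[1],0])-np.array([s["tcp_pos"][0],s["tcp_pos"][1],0]))
        print("conf",round(d["confidence"],2),"c",np.round(c,4),"mean",np.round(pts.mean(0),4),"r",round(rad,4),"z",round(float(np.median(X[sel][:,2])),4),"bgr",col.round(),"tool mm",np.round(e*1000,1))
    return s
E
python3 -c "
from h import *
s=discfit(tag='w1');print(s['tcp_pos'])"
```

```text
conf 0.93 c [ 0.5666 -0.3674] mean [ 0.5671 -0.3666] r 0.0251 z 0.0097 bgr [196. 163. 246.] tool mm [ 32.7 105.    0. ]
conf 0.8 c [ 0.468  -0.3695] mean [ 0.4707 -0.3664] r 0.0252 z 0.0098 bgr [ 86. 170.  65.] tool mm [-63.9  84.9  -0. ]
conf 0.64 c [ 0.6041 -0.2545] mean [ 0.6044 -0.2547] r 0.025 z 0.0097 bgr [197. 163. 248.] tool mm [94.6  3.4  0. ]
conf 0.56 c [ 0.5088 -0.275 ] mean [ 0.5098 -0.2748] r 0.0252 z 0.0098 bgr [206. 203. 199.] tool mm [-2.9  1.9 -0. ]
[ 0.511168   -0.27244847  0.16406631]
```

Request:
play_rows --series '[[[-0.1,0.08,0.9],[0,0,0],0],[[0,0,0.9],[0,0,0],0],[[0,0,0.9],[0,0,0],0],[[0,0,0.9],[0,0,0],0],[[0,0,0.9],[0,0,0],0],[[0,0,0.8],[0,0,0],0],[[0,0,0.6],[0,0,0],0],[[0,0,0.2],[0,0,0],0]]'

```text
time: 4.53
tcp_pos: [0.5087, -0.2744, 0.0099]
eef_rot: [0.994, 0.113, -0.001, -0.001]
contact_force: [-0.1, 1.0, 1.2]
opening: 0.0882
grasp_force: 0.0
```

Request:
play_rows --series '[[[0,0,0.1],[0,0,0],0],[[0,0,0.1],[0,0,0],0],[[0,0,0],[0,0,0],0.6],[[0,0,0],[0,0,0],1],[[0,0,0],[0,0,0],1],[[0,0,0],[0,0,0],1],[[0,0,0],[0,0,0],1],[[0,0,0],[0,0,0],1]]' --grip_force 20

```text
time: 5.2
tcp_pos: [0.5091, -0.275, 0.0065]
eef_rot: [0.994, 0.113, 0.0, 0.0]
contact_force: [-0.2, -0.7, -0.2]
opening: 0.0499
grasp_force: 0.1
```

Request:
play_rows --series '[[[0,0,0],[0,0,0],0.3],[[0,0,0],[0,0,0],0.3],[[0,0,0.16],[0,0,0],0.3],[[0,0,0],[0,0,0],0.3],[[0,0,0],[0,0,0],1],[[0,0,0],[0,0,0],1],[[0,0,0],[0,0,0],1],[[0,0,0],[0,0,0],1]]'

```text
time: 5.87
tcp_pos: [0.5088, -0.2749, 0.0021]
eef_rot: [0.994, 0.113, -0.0, -0.0]
contact_force: [-0.8, 0.8, -1.0]
opening: 0.0493
grasp_force: 20.0
```

Request:
play_rows --series '[[[0,0,0],[0,0,0],1],[[0,0,-0.2],[0,0,0],1],[[0,0,-0.4],[0,0,0],1],[[0,0,-0.6],[0,0,0],1],[[0,0,-0.8],[0,0,0],1],[[0,0,-1],[0,0,0],1],[[0,0,-1],[0,0,0],1],[[0,0,-0.5],[0,0,0],1]]'

```text
time: 6.53
tcp_pos: [0.51, -0.2758, 0.1184]
eef_rot: [0.994, 0.112, 0.002, 0.001]
contact_force: [0.3, 0.8, -2.0]
opening: 0.0493
grasp_force: 20.0
```

Request:
play_rows --series '[[[0.24,-1,-0.1],[0,0,0],1],[[0.24,-1,-0.1],[0,0,0],1],[[0.24,-1,-0.1],[0,0,0],1],[[0.24,-1,-0.1],[0,0,0],1],[[0.24,-1,-0.1],[0,0,0],1],[[0.24,-1,-0.1],[0,0,0],1],[[0.24,-1,-0.1],[0,0,0],1],[[0.24,-1,-0.1],[0,0,0],1]]'

```text
time: 7.2
tcp_pos: [0.5109, -0.0681, 0.1358]
eef_rot: [0.994, 0.113, 0.001, -0.0]
contact_force: [-0.1, -0.6, -0.7]
opening: 0.0491
grasp_force: 20.0
```

Request:
play_rows --series '[[[0.24,-1,-0.1],[0,0,0],1],[[0.24,-1,-0.1],[0,0,0],1],[[0.24,-1,-0.1],[0,0,0],1],[[0.24,-1,-0.1],[0,0,0],1],[[0.24,-1,-0.1],[0,0,0],1],[[0.24,-1,-0.1],[0,0,0],1],[[0.24,-1,-0.1],[0,0,0],1],[[0,-0.4,0],[0,0,0],1]]'

```text
time: 7.87
tcp_pos: [0.5109, 0.1254, 0.1534]
eef_rot: [0.993, 0.115, 0.001, -0.002]
contact_force: [0.4, 0.7, -1.5]
opening: 0.0493
grasp_force: 20.0
```

Request:
play_rows --series '[[[0,0,0],[0,0,0],1],[[0,0,0],[0,0,0],1],[[0,0,0],[0,0,0],1],[[0,0,0],[0,0,0],1],[[0,0,0],[0,0,0],1],[[0,0,0],[0,0,0],1],[[0,0,0],[0,0,0],1],[[0,0,0],[0,0,0],1]]'

```text
time: 8.53
tcp_pos: [0.5105, 0.12, 0.1522]
eef_rot: [0.994, 0.112, -0.0, 0.0]
contact_force: [0.1, -0.1, -1.6]
opening: 0.0492
grasp_force: 20.0
```

```bash
python3 - <<'E'
from h import *
s=read_state();K,P=campose("wrist");im,D=snapshot("wrist");cv2.imwrite("pics/w2.png",im);np.save("w2.npy",D);np.save("w2P.npy",P)
print(s["tcp_pos"],s["eef_rot"],s["opening"])
for t,z in[("deck_mid",.014),("lip_mid",.017),("pocket_mid",.012),("guard_mid",.037),("gauge",0)]:
    for d in landmark_of("wrist",t)[:2]: print(t,round(d["confidence"],2),np.round(d["xy"]),np.round(onplane(K,P,d["xy"],z),4)[:2])
for d in trace("wrist","gauge")[:1]:
    X=cloud(K,P,D);np.save("w2m.npy",d["region"])
    sel=d["region"]&(X[...,2]>.009)&(X[...,2]<.0205)
    c,sz,a=cv2.minAreaRect(X[sel][:,:2].astype(np.float32));print("rect",c,sz,a)
    for d in (.014,.017,.012): print(d,(d["region"] if 0 else sel&(abs(X[...,2]-d)<.001)).sum())
E
```

```text
[0.51046706 0.11999592 0.15218256] [ 9.93665942e-01  1.12374341e-01 -2.95393307e-05  4.82856333e-05] 0.04915411809994751
deck_mid 0.78 [291. 184.] [0.5117 0.1491]
lip_mid 0.83 [287. 115.] [0.5726 0.1643]
pocket_mid 0.94 [284.  81.] [0.5993 0.1725]
guard_mid 0.58 [286.  62.] [0.6129 0.1702]
gauge 0.18 [283.  83.] [0.5983 0.175 ]
rect (0.5685997605323792, 0.16270333528518677) (0.19155874848365784, 0.10045026987791061) 15.27895736694336
0.014 7367
0.017 4894
0.012 6009
```

View pics/w2.png

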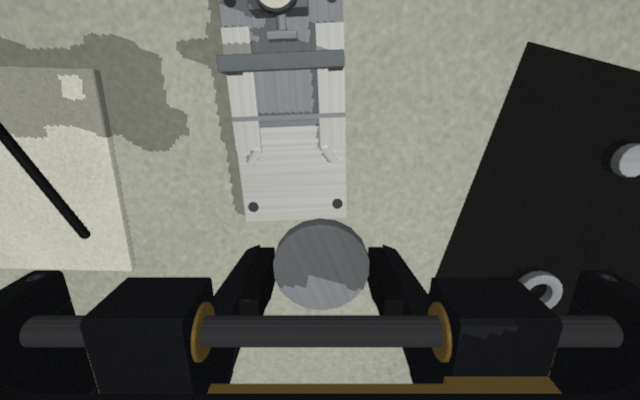

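```bash
python3 - <<'E'
from h import *
D=np.load("w2.npy");P=np.load("w2P.npy");m=np.load("w2m.npy");K=np.array(calibration("wrist")["camera_matrix"])
X=cloud(K,P,D);q=X[cv2.dilate(m.astype(np.uint8),np.ones((5,5)))>0]
q=q[(q[:,2]>.008)&(q[:,2]<.021)]
a=np.radians(15.28);L=np.array([.5727,.1638])
for it in range(3):
    u=np.array([np.cos(a),np.sin(a)]);v=np.array([-u[1],u[0]])
    s=(q[:,:2]-L)@u;t=(q[:,:2]-L)@v
    lo,hi,xs=[],[],[]
    for b in np.arange(-.09,.03,.005):
        k=(s>b)&(s<b+.005)
        if k.sum()>20: xs.append(b+.0025);lo.append(np.percentile(t[k],1));hi.append(np.percentile(t[k],99))
    pl=np.polyfit(xs,lo,1);ph=np.polyfit(xs,hi,1);a+=(pl[0]+ph[0])/2
    print(np.degrees(a),pl,ph,"mid",(pl[1]+ph[1])/2)
c=np.abs(t)<.012
for b in np.arange(-.108,.075,.003):
    k=c&(s>b)&(s<b+.003)
    if k.sum(): print(round(b*1000+1.5),k.sum(),np.round(np.median(q[k,2])*1000,1),end=' | ')
print()
for b in np.arange(-.052,.052,.004):
    k=(s>.008)&(s<.028)&(t>b)&(t<b+.004)
    if k.sum():print(round(b*1000+2),np.round(np.median(q[k,2])*1000,1),end=' | ')
# held disc
h=X[(np.abs(D)>0)&(X[...,2]>.145)&(X[...,2]<.175)]
k=(np.linalg.norm(h[:,:2]-[.5105,.12],axis=1)<.024);h=h[k];print("disc",len(h),np.percentile(h[:,2],[5,50,95]),cv2.minEnclosingCircle(h[:,:2].astype(np.float32)))
E
```

```text
15.190444693450905 [-0.00311677 -0.04894042] [-9.30268623e-06  4.87851114e-02] mid -7.765183377491866e-05
15.188682709955653 [-0.00160751 -0.04893937] [0.00154601 0.04878409] mid -7.763806263760831e-05
15.188366760643124 [-0.0015809  -0.04893917] [0.00156987 0.04878404] mid -7.756344702284854e-05
-100 16 13.2 | -97 72 13.8 | -94 66 13.8 | -91 73 13.7 | -88 68 13.8 | -85 69 13.7 | -82 75 13.6 | -79 71 13.7 | -76 74 13.8 | -73 72 13.5 | -70 75 13.8 | -67 77 13.7 | -64 73 13.7 | -61 76 13.8 | -58 82 13.7 | -55 78 13.8 | -52 79 13.6 | -49 81 13.7 | -46 80 13.8 | -43 82 13.7 | -40 81 13.6 | -37 80 13.7 | -34 89 13.8 | -31 81 13.6 | -28 90 13.8 | -25 84 13.7 | -22 86 13.8 | -19 88 13.7 | -16 90 13.6 | -13 90 13.8 | -10 94 13.6 | -7 88 15.0 | -4 90 16.3 | -1 100 16.7 | 2 102 11.6 | 5 93 11.5 | 8 98 11.8 | 11 94 11.7 | 14 98 11.7 | 17 96 11.8 | 20 101 11.8 | 23 104 11.5 | 26 99 11.8 | 29 101 11.6 | 32 107 11.6 | 35 107 11.6 | 38 26 11.4 | 50 1 13.0 | 53 110 11.7 | 56 111 11.5 | 59 123 12.5 | 62 1 11.6 | 65 1 19.8 | 68 42 11.9 | 71 78 11.7 | 74 80 11.7 | 
-50 16.6 | -46 16.6 | -42 16.8 | -38 16.7 | -34 16.7 | -30 16.6 | -26 12.0 | -22 11.5 | -18 11.7 | -14 11.5 | -10 11.6 | -6 11.7 | -2 11.8 | 2 11.8 | 6 11.5 | 10 11.6 | 14 11.7 | 18 11.7 | 22 11.7 | 26 12.2 | 30 16.7 | 34 16.6 | 38 16.7 | 42 16.5 | 46 16.7 | 50 16.6 | disc 6107 [0.15893863 0.15983373 0.16076014] ((0.5105308890342712, 0.11998467147350311), 0.024015264585614204)
```

Request:
play_rows --series '[[[0,0,0],[0,0,-0.08],1],[[0.15,-0.5,0],[0,0,0],1],[[0.15,-0.54,0],[0,0,0],1],[[0,0,0.6],[0,0,0],1],[[0,0,0.9],[0,0,0],1],[[0,0,0.9],[0,0,0],1],[[0,0,0.9],[0,0,0],1],[[0,0,0.7],[0,0,0],1]]'

```text
time: 9.55
tcp_pos: [0.5105, 0.1475, 0.0508]
eef_rot: [0.991, 0.133, -0.0, 0.0]
contact_force: [-0.7, -0.2, -0.1]
opening: 0.0494
grasp_force: 20.0
```

Request:
play_rows --series '[[[0,0,0.5],[0,0,0],1],[[0,0,0.3],[0,0,0],1],[[0,0,0.2],[0,0,0],1],[[0,0,0.1],[0,0,0],1],[[0,0,0.1],[0,0,0],1],[[0,0,0],[0,0,0],1],[[0,0,0],[0,0,0],1],[[0,0,0],[0,0,0],1]]'

```text
time: 10.22
tcp_pos: [0.5112, 0.1476, 0.0228]
eef_rot: [0.991, 0.133, 0.001, -0.0]
contact_force: [-0.2, 0.4, -1.4]
opening: 0.0491
grasp_force: 20.0
```

Request:
play_rows --series '[[[0,0,0.1],[0,0,0],1],[[0,0,0.06],[0,0,0],1],[[0,0,0.04],[0,0,0],1],[[0,0,0.02],[0,0,0],1],[[0,0,0],[0,0,0],1],[[0,0,0],[0,0,0],1],[[0,0,0],[0,0,0],1],[[0,0,0],[0,0,0],1]]'

```text
time: 10.88
tcp_pos: [0.5109, 0.1474, 0.0167]
eef_rot: [0.991, 0.133, 0.0, 0.0]
contact_force: [-0.6, -0.0, -1.2]
opening: 0.0493
grasp_force: 20.0
```

Request:
play_rows --series '[[[0,0,0.015],[0,0,0],1],[[0,0,0],[0,0,0],1],[[0,0,0],[0,0,0],0.3],[[0,0,0],[0,0,0],0.2],[[0,0,0],[0,0,0],0.1],[[0,0,0],[0,0,0],0.1],[[0,0,0],[0,0,0],0.1],[[0,0,0],[0,0,0],0.1]]'

```text
time: 11.55
tcp_pos: [0.5109, 0.1475, 0.0164]
eef_rot: [0.991, 0.133, 0.0, -0.0]
contact_force: [0.2, -0.7, -1.2]
opening: 0.0793
grasp_force: 0.0
```

Request:
play_rows --series '[[[0,0,-0.2],[0,0,0],0.1],[[0,0,-0.4],[0,0,0],0.1],[[0,0,-0.8],[0,0,0],0.1],[[0,0,-0.8],[0,0,0],0.1],[[-0.8,0,0],[0,0,0],0.1],[[-0.8,0,0],[0,0,0],0.4],[[-0.4,0,0],[0,0,0],0.77],[[0,0,0],[0,0,0],0.77]]'

```text
time: 12.22
tcp_pos: [0.4599, 0.1335, 0.0723]
eef_rot: [0.991, 0.132, -0.002, 0.0]
contact_force: [-0.4, -0.9, 0.2]
opening: 0.0611
grasp_force: 0.0
```

```bash
python3 -c "
from h import *
import time
s=discfit(ztop=.0238,tag='w3');print(s['tcp_pos'],s['eef_rot'],s['opening'],s['contact_force'])
u=np.array([.9651,.2620]);v=np.array([-.2620,.9651]);p=s['tcp_pos'][:2]-[.5727,.1638];print('gauge tcp',p@u,p@v)"
```

```text
conf 0.85 c [0.5108 0.1471] mean [0.5119 0.1474] r 0.0252 z 0.0236 bgr [116. 114. 112.] tool mm [50.5  0.3 -0. ]
[0.46207692 0.13415772 0.07218622] [ 9.91192318e-01  1.32430272e-01 -7.87852173e-05 -7.88182824e-05] 0.057339037499451295 [0.81174028 0.32484357 0.35788391]
gauge tcp -0.11452861064044292 0.0003754774972260875
```

View pics/w3.png

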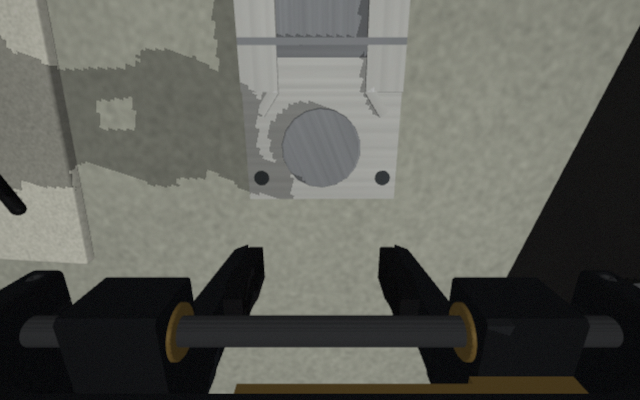

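The disc lies flat on the deck at (321,148), gauge x ≈ -64 mm and y ≈ 0. Next I lower behind it with the fingers 20 mm apart.

Request:
play_rows --series '[[[0,0,0.2],[0,0,0],0.77],[[0,0,0.4],[0,0,0],0.77],[[0,0,0.5],[0,0,0],0.77],[[0,0,0.5],[0,0,0],0.77],[[0,0,0.3],[0,0,0],0.77],[[0,0,0.15],[0,0,0],0.77],[[0,0,0.08],[0,0,0],0.77],[[0,0,0],[0,0,0],0.77]]'

```text
time: 12.98
tcp_pos: [0.4626, 0.1342, 0.0177]
eef_rot: [0.991, 0.132, -0.0, 0.0]
contact_force: [-0.7, -0.3, 0.7]
opening: 0.02
grasp_force: 0.0
```

Request:
play_rows --series '[[[0,0,0],[0,0,0],0.77],[[0,0,0],[0,0,0],0.77],[[0,0,0],[0,0,0],0.77],[[0.08,0,0],[0,0,0],0.77],[[0.08,0,0],[0,0,0],0.77],[[0.08,0,0],[0,0,0],0.77],[[0.08,0,0],[0,0,0],0.77],[[0.08,0,0],[0,0,0],0.77]]'

```text
time: 13.65
tcp_pos: [0.4726, 0.137, 0.0182]
eef_rot: [0.991, 0.133, 0.0, -0.0]
contact_force: [-0.2, -0.1, -0.6]
opening: 0.0202
grasp_force: 0.0
```

Request:
play_rows --series '[[[0.08,0,-0.025],[0,0,0],0.77],[[0.08,0,0],[0,0,0],0.77],[[0.08,0,0],[0,0,0],0.77],[[0.08,0,0],[0,0,0],0.77],[[0.08,0,0],[0,0,0],0.77],[[0.08,0,0],[0,0,0],0.77],[[0.08,0,0],[0,0,0],0.77],[[0.08,0,0],[0,0,0],0.77]]'

```text
time: 14.32
tcp_pos: [0.4873, 0.1411, 0.0187]
eef_rot: [0.991, 0.133, -0.0, 0.0]
contact_force: [-2.0, -0.2, 0.4]
opening: 0.0202
grasp_force: 0.6
```

Request:
play_rows --series '[[[0.08,0,0],[0,0,0],0.77],[[0.08,0,0],[0,0,0],0.77],[[0.08,0,0],[0,0,0],0.77],[[0.08,0,0],[0,0,0],0.77],[[0.08,0,0],[0,0,0],0.77],[[0.08,0,0],[0,0,0],0.77],[[0.08,0,0],[0,0,0],0.77],[[0.08,0,0],[0,0,0],0.77]]'

```text
time: 14.98
tcp_pos: [0.5033, 0.1454, 0.0187]
eef_rot: [0.991, 0.133, 0.0, -0.0]
contact_force: [-1.7, 0.3, 0.4]
opening: 0.0202
grasp_force: 0.5
```

```bash
cat >> h.py <<'E'
def g(ztop):
    s=discfit(ztop=ztop)
    u=np.array([.9651,.2620]);v=np.array([-.2620,.9651]);p=s['tcp_pos'][:2]-[.5727,.1638]
    f=s['contact_force'];print('gauge tcp mm',np.round([p@u*1e3,p@v*1e3,s['tcp_pos'][2]*1e3],2),'F gauge',np.round([f[:2]@u,f[:2]@v,f[2]],2),s['time'])
E
python3 -c "
from h import *
g(.0236)"
```

```text
conf 0.89 c [0.5333 0.1538] mean [0.5352 0.1537] r 0.0257 z 0.0236 bgr [90. 88. 86.] tool mm [30.5 -0.2  0. ]
gauge tcp mm [-71.15   0.45  18.77] F gauge [-1.44 -0.33  0.22] 15.0333
```

Request:
play_rows --series '[[[0.06,0,0],[0,0,0],0.77],[[0.06,0,0],[0,0,0],0.77],[[0.06,0,0],[0,0,0],0.77],[[0.06,0,0],[0,0,0],0.77],[[0.06,0,0],[0,0,0],0.77],[[0.06,0,0],[0,0,0],0.77],[[0.06,0,0],[0,0,0],0.77],[[0.06,0,0],[0,0,0],0.77]]'

```text
time: 15.75
tcp_pos: [0.5141, 0.1483, 0.0187]
eef_rot: [0.991, 0.132, -0.001, 0.0]
contact_force: [-1.7, -0.3, 1.0]
opening: 0.0204
grasp_force: 1.3
```

Request:
play_rows --series '[[[0.06,0,0],[0,0,0],0.77],[[0.06,0,0],[0,0,0],0.77],[[0.06,0,0],[0,0,0],0.77],[[0.06,0,0],[0,0,0],0.77],[[0.06,0,0],[0,0,0],0.77],[[0.06,0,0],[0,0,0],0.77],[[0.06,0,0],[0,0,0],0.77],[[0.06,0,0],[0,0,0],0.77]]'

```text
time: 16.42
tcp_pos: [0.5263, 0.1517, 0.0188]
eef_rot: [0.991, 0.133, -0.0, -0.0]
contact_force: [-2.2, 0.8, 0.5]
opening: 0.0208
grasp_force: 0.7
```

Request:
play_rows --series '[[[0.06,0,0],[0,0,0],0.77],[[0.06,0,0],[0,0,0],0.77],[[0.06,0,0],[0,0,0],0.77],[[0.06,0,0],[0,0,0],0.77],[[0.06,0,0],[0,0,0],0.77],[[0.06,0,0],[0,0,0],0.77],[[0.06,0,0],[0,0,0],0.77],[[0.06,0,0],[0,0,0],0.77]]'

```text
time: 17.08
tcp_pos: [0.5378, 0.1548, 0.0187]
eef_rot: [0.991, 0.133, -0.0, 0.0]
contact_force: [-1.7, -0.8, 0.0]
opening: 0.0202
grasp_force: 1.0
```

Request:
play_rows --series '[[[0.06,0,0],[0,0,0],0.77],[[0.06,0,0],[0,0,0],0.77],[[0.06,0,0],[0,0,0],0.77],[[0.06,0,0],[0,0,0],0.77],[[0.06,0,0],[0,0,0],0.77],[[0.06,0,0],[0,0,0],0.77],[[0.06,0,0],[0,0,0],0.77],[[0.06,0,0],[0,0,0],0.77]]'

```text
time: 17.75
tcp_pos: [0.5486, 0.1578, 0.0187]
eef_rot: [0.991, 0.133, -0.001, 0.0]
contact_force: [-5.7, -1.4, 4.4]
opening: 0.0202
grasp_force: 2.6
```

Request:
play_rows --series '[[[0.06,0,0],[0,0,0],0.77],[[0.06,0,0],[0,0,0],0.77],[[0.06,0,0],[0,0,0],0.77],[[0.06,0,0],[0,0,0],0.77],[[0.06,0,0],[0,0,0],0.77],[[0.06,0,0],[0,0,0],0.77],[[0.06,0,0],[0,0,0],0.77],[[0.06,0,0],[0,0,0],0.77]]'

```text
time: 18.42
tcp_pos: [0.5521, 0.1587, 0.0181]
eef_rot: [0.991, 0.132, -0.009, 0.001]
contact_force: [-19.2, -5.5, 16.5]
opening: 0.0202
grasp_force: 9.6
```

```bash
python3 - <<'E'
from h import *
s=read_state();K,P=campose("wrist");im,D=snapshot("wrist");cv2.imwrite("pics/w4.png",im)
u=np.array([.9651,.2620]);v=np.array([-.2620,.9651]);L=np.array([.5727,.1638])
p=s['tcp_pos'][:2]-L;print(p@u,p@v,s['tcp_pos'][2])
X=cloud(K,P,D)
for d in trace("wrist","disc")[:2]:
    q=X[cv2.erode(d["region"].astype(np.uint8),np.ones((3,3)))>0];q=q[(q[:,2]>.005)&(q[:,2]<.036)]
    a=(q[:,:2]-L)@u;b=(q[:,:2]-L)@v
    A=np.c_[a,b,np.ones(len(a))];c=np.linalg.lstsq(A,q[:,2],rcond=None)[0]
    print(d["confidence"],len(a),"x",a.min(),a.max(),"y",b.min(),b.max(),"plane",c)
E
```

```text
-0.021181108937536736 0.0005050208447643847 0.018124198081059233
0.95 7004 x -0.014756755292452519 0.03171382854321322 y -0.02379014268563667 0.024047759928282352 plane [ 2.49008799e-01 -1.71287793e-04  2.76860064e-02]
```

View pics/w4.png

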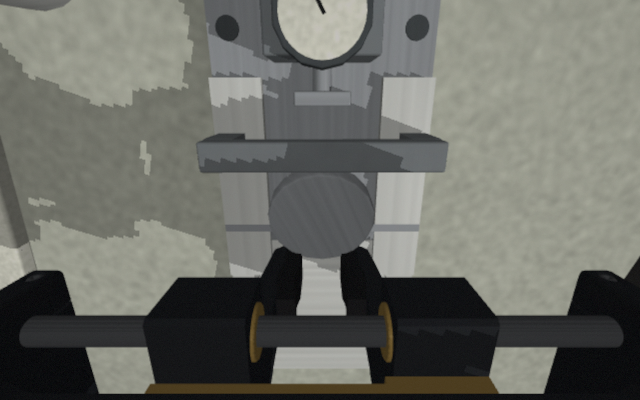

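The push force rose to 20 N. The disc is tilted nose-up about 14° on the lip with its front under the guard at (320,172), and finger friction is holding the rear rim down. I'll back off so it can tip forward.

Request:
play_rows --series '[[[-0.15,0,0],[0,0,0],0.77],[[-0.15,0,0],[0,0,0],0.77],[[-0.15,0,0],[0,0,0],0.77],[[-0.15,0,0],[0,0,0],0.77],[[-0.1,0,0],[0,0,0],0.77],[[-0.1,0,0],[0,0,0],0.77],[[0,0,0],[0,0,0],0.77],[[0,0,0],[0,0,0],0.77]]'

```text
time: 19.18
tcp_pos: [0.5421, 0.156, 0.0188]
eef_rot: [0.991, 0.132, 0.0, -0.0]
contact_force: [-0.1, -0.4, 0.2]
opening: 0.0203
grasp_force: 0.0
```

```bash
cat >> h.py <<'E'
def tilt():
    s=read_state();K,P=campose("wrist");im,D=snapshot("wrist");cv2.imwrite("pics/last.png",im)
    u=np.array([.9651,.2620]);v=np.array([-.2620,.9651]);L=np.array([.5727,.1638])
    p=s['tcp_pos'][:2]-L;f=s['contact_force']
    print("tcp",np.round([p@u*1e3,p@v*1e3,s['tcp_pos'][2]*1e3],2),"F",np.round([f[:2]@u,f[:2]@v,f[2]],1),round(s['time'],2))
    X=cloud(K,P,D)
    for d in trace("wrist","disc")[:1]:
        q=X[cv2.erode(d["region"].astype(np.uint8),np.ones((3,3)))>0];q=q[(q[:,2]>.005)&(q[:,2]<.036)]
        a=(q[:,:2]-L)@u;b=(q[:,:2]-L)@v
        A=np.c_[a,b,np.ones(len(a))];c=np.linalg.lstsq(A,q[:,2],rcond=None)[0]
        print(round(d["confidence"],2),len(a),"x mm",np.round([a.min()*1e3,a.max()*1e3],1),"y",np.round([b.min()*1e3,b.max()*1e3],1),"plane",np.round(c,4))
E
python3 -c "
from h import *
tilt()"
```

```text
tcp [-31.54   0.44  18.78] F [-0.2 -0.3  0.2] 19.18
0.57 7546 x mm [-11.8  31.4] y [-23.5  23.5] plane [-0.1427  0.0007  0.0267]
```

Request:
play_rows --series '[[[0.06,0,0.02],[0,0,0],0.77],[[0.06,0,0],[0,0,0],0.77],[[0.06,0,0],[0,0,0],0.77],[[0.06,0,0],[0,0,0],0.77],[[0.06,0,0],[0,0,0],0.77],[[0.04,0,0],[0,0,0],0.77],[[0.04,0,0],[0,0,0],0.77],[[0.04,0,0],[0,0,0],0.77]]'

```text
time: 19.95
tcp_pos: [0.552, 0.1586, 0.0182]
eef_rot: [0.991, 0.133, 0.0, 0.0]
contact_force: [0.7, -0.2, 0.5]
opening: 0.0202
grasp_force: 0.0
```

Request:
play_rows --series '[[[0.04,0,0],[0,0,0],0.77],[[0.04,0,0],[0,0,0],0.77],[[0.04,0,0],[0,0,0],0.77],[[0.04,0,0],[0,0,0],0.77],[[0.04,0,0],[0,0,0],0.77],[[0.04,0,0],[0,0,0],0.77],[[0,0,0],[0,0,0],0.77],[[0,0,0],[0,0,0],0.77]]'

```text
time: 20.62
tcp_pos: [0.5578, 0.1602, 0.0182]
eef_rot: [0.991, 0.133, 0.0, -0.0]
contact_force: [-0.4, 0.0, 0.0]
opening: 0.0201
grasp_force: 0.2
```

```bash
python3 -c "
from h import *
tilt()"
```

```text
tcp [-15.3    0.46  18.25] F [-0.4  0.1  0. ] 20.62
0.84 5854 x mm [-6.9 28.6] y [-24.4  23.9] plane [-0.1255 -0.0004  0.0267]
```

Request:
play_rows --series '[[[0.04,0,0],[0,0,0],0.77],[[0.04,0,0],[0,0,0],0.77],[[0.04,0,0],[0,0,0],0.77],[[0.04,0,0],[0,0,0],0.77],[[0.04,0,0],[0,0,0],0.77],[[0,0,0],[0,0,0],0.77],[[0,0,0],[0,0,0],0.77],[[0,0,0],[0,0,0],0.77]]'

```text
time: 21.38
tcp_pos: [0.5627, 0.1616, 0.0183]
eef_rot: [0.991, 0.133, 0.0, -0.0]
contact_force: [-0.7, -0.3, -0.2]
opening: 0.0204
grasp_force: 0.1
```

```bash
python3 -c "
from h import *
tilt()"
```

```text
tcp [-10.25   0.49  18.3 ] F [-0.7 -0.1 -0.2] 21.38
0.85 4902 x mm [-9.  46.4] y [-24.6  24. ] plane [-0.1124  0.0003  0.0267]
```

Request:
play_rows --series '[[[0.04,0,0],[0,0,0],0.77],[[0.04,0,0],[0,0,0],0.77],[[0.04,0,0],[0,0,0],0.77],[[0.04,0,0],[0,0,0],0.77],[[0.02,0,0],[0,0,0],0.77],[[0.02,0,0],[0,0,0],0.77],[[0,0,0],[0,0,0],0.77],[[0,0,0],[0,0,0],0.77]]'

```text
time: 22.15
tcp_pos: [0.5673, 0.1628, 0.0183]
eef_rot: [0.991, 0.133, 0.0, 0.0]
contact_force: [-0.6, 0.3, -0.6]
opening: 0.0202
grasp_force: 0.4
```

```bash
python3 -c "
from h import *
tilt()"
```

```text
tcp [-5.43  0.46 18.28] F [-0.5  0.4 -0.6] 22.15
0.85 3986 x mm [ 1.7 51. ] y [-23.6  23.9] plane [-0.0073 -0.001   0.0217]
```

The disc has dropped flat into the pocket. I'll push gently by feel from here.

Request:
play_rows --series '[[[0.03,0,0],[0,0,0],0.77],[[0.03,0,0],[0,0,0],0.77],[[0.03,0,0],[0,0,0],0.77],[[0.03,0,0],[0,0,0],0.77],[[0,0,0],[0,0,0],0.77],[[0,0,0],[0,0,0],0.77],[[0,0,0],[0,0,0],0.77],[[0,0,0],[0,0,0],0.77]]'

```text
time: 22.92
tcp_pos: [0.5703, 0.1636, 0.0182]
eef_rot: [0.991, 0.133, 0.0, 0.0]
contact_force: [-0.9, 0.7, -0.1]
opening: 0.0201
grasp_force: 0.5
```

Request:
play_rows --series '[[[0.02,0,0],[0,0,0],0.77],[[0.02,0,0],[0,0,0],0.77],[[0.02,0,0],[0,0,0],0.77],[[0.02,0,0],[0,0,0],0.77],[[0.02,0,0],[0,0,0],0.77],[[0,0,0],[0,0,0],0.77],[[0,0,0],[0,0,0],0.77],[[0,0,0],[0,0,0],0.77]]'

```text
time: 23.58
tcp_pos: [0.5727, 0.1643, 0.0183]
eef_rot: [0.991, 0.133, 0.0, -0.0]
contact_force: [-0.7, -0.5, -0.7]
opening: 0.0203
grasp_force: 0.6
```

```bash
python3 -c "
from h import *
tilt()
K,P=campose('wrist');im,D=snapshot('wrist');X=cloud(K,P,D).reshape(-1,3)
u=np.array([.9651,.2620]);v=np.array([-.2620,.9651]);L=np.array([.5727,.1638])
a=(X[:,:2]-L)@u;b=(X[:,:2]-L)@v
for x in np.arange(.046,.072,.001):
  k=(abs(b)<.009)&(a>x)&(a<x+.001)&(X[:,2]<.03)
  if k.sum(): print(round(x*1e3,1),k.sum(),np.round(np.percentile(X[k,2],[10,50,90])*1e3,1),end=' | ')
cv2.imwrite('pics/c5.png',cv2.resize(im[0:260,190:450],None,fx=2.3,fy=2.3))
"
```

```text
tcp [ 0.17  0.47 18.26] F [-0.8 -0.3 -0.7] 23.58
0.97 4088 x mm [ 7.3 56.5] y [-22.1  22.5] plane [-0.0118 -0.0027  0.0219]
46.0 82 [21.  21.7 22.5] | 47.0 78 [20.9 21.6 22.6] | 48.0 76 [21.  21.7 22.5] | 49.0 83 [20.7 21.6 22.3] | 50.0 75 [20.8 21.6 22.7] | 51.0 82 [20.7 21.5 22.4] | 52.0 75 [20.8 21.5 22.2] | 53.0 79 [20.8 21.6 22.3] | 54.0 108 [17.7 21.5 22.2] | 55.0 151 [11.2 18.1 21.7] | 56.0 59 [11.3 13.5 20.1] | 58.0 31 [25.1 25.8 26.1] | 59.0 82 [25.1 26.2 26.6] | 60.0 85 [25.4 26.3 26.9] | 61.0 85 [25.2 26.1 26.9] | 62.0 92 [25.4 26.1 26.7] | 63.0 100 [25.2 26.2 26.9] | 64.0 176 [12.3 23.2 26.3] | 65.0 73 [11.  21.9 24.4] | 66.0 77 [11.1 12.9 24.6] | 67.0 77 [11.  20.3 24.6] | 68.0 86 [11.3 21.2 24.6] | 69.0 75 [11.1 12.6 24.6] | 70.0 38 [10.9 12.1 23.7] |
```

View pics/c5.png

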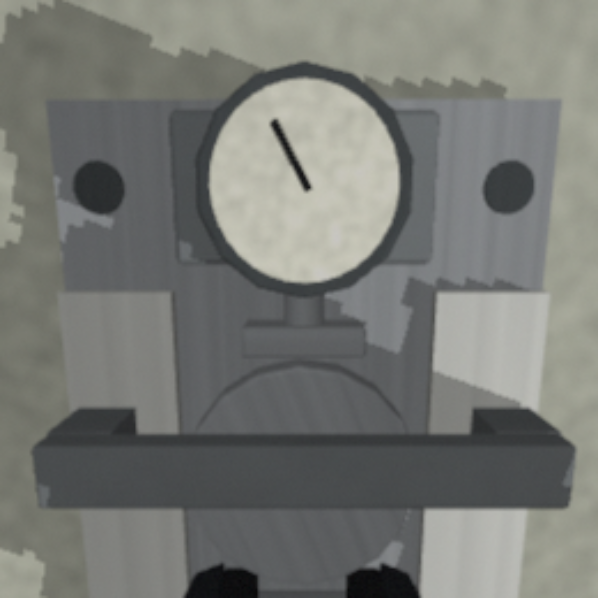

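The disc's front rim is at crop row ~365 and the feeler head at rows 325–355, about 1.5–2 mm apart. I'll take small steps and track the head by depth.

```bash
cat >> h.py <<'E'
def head():
    s=read_state();u=np.array([.9651,.2620]);v=np.array([-.2620,.9651]);L=np.array([.5727,.1638])
    r=[]
    for i in range(3):
        K,P=campose('wrist');im,D=snapshot('wrist');X=cloud(K,P,D).reshape(-1,3)
        a=(X[:,:2]-L)@u;b=(X[:,:2]-L)@v
        k=(abs(b)<.009)&(a>.055)&(a<.072)&(X[:,2]>.0248)&(X[:,2]<.0275);w=a[k]*1e3
        k2=(abs(b)<.006)&(a>.046)&(a<.062)&(X[:,2]>.0195)&(X[:,2]<.0235);d=a[k2]*1e3
        r.append([np.percentile(w,3),np.median(w),np.percentile(w,90),np.percentile(d,98)])
    p=s['tcp_pos'][:2]-L;f=s['contact_force']
    print("tcp",np.round([p@u*1e3,p@v*1e3,s['tcp_pos'][2]*1e3],2),"F",np.round([f[:2]@u,f[:2]@v,f[2]],1),round(s['time'],2),"head",np.mean(r,0).round(2))
E
python3 -c "
from h import *
head()"
```

```text
tcp [ 0.19  0.45 18.27] F [-1.6  0.6  0.3] 23.73 head [58.96 62.11 64.67 55.99]
```

Request:
play_rows --series '[[[0.02,0,0],[0,0,0],0.77],[[0.02,0,0],[0,0,0],0.77],[[0.02,0,0],[0,0,0],0.77],[[0,0,0],[0,0,0],0.77],[[0,0,0],[0,0,0],0.77],[[0,0,0],[0,0,0],0.77],[[0,0,0],[0,0,0],0.77],[[0,0,0],[0,0,0],0.77]]'

```text
time: 24.55
tcp_pos: [0.5741, 0.1647, 0.0182]
eef_rot: [0.991, 0.132, 0.0, -0.0]
contact_force: [-1.5, -2.0, -0.4]
opening: 0.0198
grasp_force: 0.7
```

```bash
python3 -c "
from h import *
head()"
```

```text
tcp [ 1.54  0.47 18.25] F [-1.9 -1.5 -0.4] 24.55 head [59.03 62.17 64.71 57.26]
```

Request:
play_rows --series '[[[0.02,0,0],[0,0,0],0.77],[[0.02,0,0],[0,0,0],0.77],[[0,0,0],[0,0,0],0.77],[[0,0,0],[0,0,0],0.77],[[0,0,0],[0,0,0],0.77],[[0,0,0],[0,0,0],0.77],[[0,0,0],[0,0,0],0.77],[[0,0,0],[0,0,0],0.77]]'

```text
time: 25.37
tcp_pos: [0.575, 0.1649, 0.0183]
eef_rot: [0.991, 0.133, 0.0, -0.0]
contact_force: [-0.3, -0.2, 0.9]
opening: 0.0204
grasp_force: 0.7
```

Request:
play_rows --series '[[[0.02,0,0],[0,0,0],0.77],[[0.02,0,0],[0,0,0],0.77],[[0,0,0],[0,0,0],0.77],[[0,0,0],[0,0,0],0.77],[[0,0,0],[0,0,0],0.77],[[0,0,0],[0,0,0],0.77],[[0,0,0],[0,0,0],0.77],[[0,0,0],[0,0,0],0.77]]'

```text
time: 26.03
tcp_pos: [0.5754, 0.165, 0.0181]
eef_rot: [0.991, 0.132, -0.001, 0.0]
contact_force: [-4.1, -1.5, 2.1]
opening: 0.0206
grasp_force: 2.1
```

```bash
python3 -c "
from h import *
head()"
```

```text
tcp [ 2.91  0.48 18.13] F [-4.3 -0.3  2.1] 26.03 head [59.06 62.15 64.56 57.74]
```

Contact is felt (4.3 N), with TCP x ≈ 2.9 mm and the head still unmoved.

Request:
play_rows --series '[[[0.02,0,0],[0,0,0],0.77],[[0.02,0,0],[0,0,0],0.77],[[0.02,0,0],[0,0,0],0.77],[[0,0,0],[0,0,0],0.77],[[0,0,0],[0,0,0],0.77],[[0,0,0],[0,0,0],0.77],[[0,0,0],[0,0,0],0.77],[[0,0,0],[0,0,0],0.77]]'

```text
time: 26.85
tcp_pos: [0.5756, 0.1651, 0.018]
eef_rot: [0.991, 0.132, -0.002, 0.0]
contact_force: [-6.2, -3.6, 3.3]
opening: 0.0202
grasp_force: 3.3
```

```bash
python3 -c "
from h import *
head()"
```

```text
tcp [ 3.13  0.45 18.05] F [-6.9 -1.8  3.3] 26.85 head [58.85 62.09 64.65 57.55]
```

Request:
play_rows --series '[[[0.02,0,0],[0,0,0],0.77],[[0.02,0,0],[0,0,0],0.77],[[0,0,0],[0,0,0],0.77],[[0,0,0],[0,0,0],0.77],[[0,0,0],[0,0,0],0.77],[[0,0,0],[0,0,0],0.77],[[0,0,0],[0,0,0],0.77],[[0,0,0],[0,0,0],0.77]]'

```text
time: 27.67
tcp_pos: [0.5757, 0.1651, 0.018]
eef_rot: [0.991, 0.132, -0.003, 0.0]
contact_force: [-7.8, -3.0, 4.3]
opening: 0.0203
grasp_force: 3.9
```

```bash
python3 -c "
from h import *
head()"
```

```text
tcp [ 3.23  0.5  18.01] F [-8.3 -0.8  4.3] 27.67 head [59.02 62.14 64.58 57.65]
```

Request:
play_rows --series '[[[0.02,0,-0.01],[0,0,0],0.77],[[0.02,0,-0.01],[0,0,0],0.77],[[0,0,0],[0,0,0],0.77],[[0,0,0],[0,0,0],0.77],[[0,0,0],[0,0,0],0.77],[[0,0,0],[0,0,0],0.77],[[0,0,0],[0,0,0],0.77],[[0,0,0],[0,0,0],0.77]]'

```text
time: 28.48
tcp_pos: [0.576, 0.1652, 0.0181]
eef_rot: [0.991, 0.132, -0.003, 0.0]
contact_force: [-8.4, -2.2, 3.2]
opening: 0.0201
grasp_force: 4.1
```

```bash
python3 -c "
from h import *
head()"
```

```text
tcp [ 3.59  0.53 18.13] F [-8.7  0.1  3.2] 28.48 head [59.4  62.45 64.87 58.02]
```

The feeler is now moving (+0.35 mm) at a steady 8.6 N.

Request:
play_rows --series '[[[0.02,0,0],[0,0,0],0.77],[[0.02,0,0],[0,0,0],0.77],[[0,0,0],[0,0,0],0.77],[[0,0,0],[0,0,0],0.77],[[0,0,0],[0,0,0],0.77],[[0,0,0],[0,0,0],0.77],[[0,0,0],[0,0,0],0.77],[[0,0,0],[0,0,0],0.77]]'

```text
time: 29.3
tcp_pos: [0.5762, 0.1653, 0.0181]
eef_rot: [0.991, 0.132, -0.004, 0.0]
contact_force: [-9.4, -2.9, 4.9]
opening: 0.0206
grasp_force: 4.7
```

```bash
python3 -c "
from h import *
head()"
```

```text
tcp [ 3.74  0.52 18.08] F [-9.9 -0.3  4.9] 29.3 head [59.58 62.46 64.93 58.14]
```

Request:
play_rows --series '[[[0.02,0,-0.01],[0,0,0],0.77],[[0.02,0,-0.01],[0,0,0],0.77],[[0,0,-0.01],[0,0,0],0.77],[[0,0,0],[0,0,0],0.77],[[0,0,0],[0,0,0],0.77],[[0,0,0],[0,0,0],0.77],[[0,0,0],[0,0,0],0.77],[[0,0,0],[0,0,0],0.77]]'

```text
time: 30.12
tcp_pos: [0.5793, 0.1662, 0.0187]
eef_rot: [0.991, 0.133, -0.002, 0.0]
contact_force: [-6.1, -1.5, 0.1]
opening: 0.0204
grasp_force: 2.9
```

```bash
python3 -c "
from h import *
head()"
```

```text
tcp [ 6.98  0.57 18.71] F [-6.3  0.2  0.1] 30.12 head [63.1  65.83 68.12 61.69]
```

It slipped: TCP and head show about +3.7 mm. I'll back away at once and measure.

Request:
play_rows --series '[[[-0.2,0,0],[0,0,0],0.77],[[-0.3,0,0],[0,0,0],0.77],[[-0.3,0,0],[0,0,0],0.77],[[-0.3,0,0],[0,0,0],0.77],[[0,0,0],[0,0,0],0.77],[[0,0,0],[0,0,0],0.77],[[0,0,0],[0,0,0],0.77],[[0,0,0],[0,0,0],0.77]]'

```text
time: 30.93
tcp_pos: [0.5555, 0.1596, 0.0196]
eef_rot: [0.991, 0.133, 0.001, -0.0]
contact_force: [1.0, 0.1, -0.4]
opening: 0.02
grasp_force: 0.0
```

```bash
python3 -c "
from h import *
head();head();tilt()"
```

```text
tcp [-17.72   0.49  19.64] F [ 1.  -0.2 -0.4] 30.93 head [62.76 65.62 68.28 61.73]
tcp [-18.04   0.45  19.5 ] F [ 0.1 -0.7 -0.4] 31.08 head [62.86 65.72 68.31 61.58]
tcp [-18.33   0.46  19.46] F [-0.7  0.7 -0.7] 31.23
0.62 4754 x mm [13.4 61.8] y [-22.4  22.6] plane [-0.0006 -0.0002  0.0216]
```

Request:
play_rows --series '[[[0.2,0,0.05],[0,0,0],0.77],[[0.2,0,0],[0,0,0],0.77],[[0.2,0,0],[0,0,0],0.77],[[0.13,0,0],[0,0,0],0.77],[[0,0,0],[0,0,0],0.77],[[0,0,0],[0,0,0],0.77],[[0,0,0],[0,0,0],0.77],[[0,0,0],[0,0,0],0.77]]'

```text
time: 32.0
tcp_pos: [0.572, 0.1641, 0.0182]
eef_rot: [0.991, 0.132, -0.0, 0.0]
contact_force: [-0.4, -0.5, 0.1]
opening: 0.0198
grasp_force: 0.0
```

```bash
python3 - <<'E'
from h import *
head()
s=read_state();im,D=snapshot("wrist");cv2.imwrite("pics/w6.png",im)
b=cv2.resize(im[0:260,190:450],None,fx=2.3,fy=2.3);cv2.imwrite("pics/c6.png",b)
a=cv2.imread("pics/c5.png");ga,gb=[cv2.cvtColor(x,6).astype(np.float32) for x in(a,b)]
def sh(x0,x1,y0,y1,m=20):
    t=ga[y0:y1,x0:x1];r=cv2.matchTemplate(gb[y0-m:y1+m,x0-m:x1+m],t,cv2.TM_CCOEFF_NORMED)
    _,v,_,(px,py)=cv2.minMaxLoc(r)
    sub=0
    if 0<py<2*m: q=r[py-1:py+2,px];sub=(q[0]-q[2])/(2*(q[0]-2*q[1]+q[2]))
    return px-m,py-m+sub,round(v,3)
print("dialrim",sh(180,430,230,300),"guard",sh(20,590,400,515),"bolts",sh(60,140,150,225),sh(470,550,150,225),"headfront",sh(235,375,315,362),"needle",sh(215,390,90,270))
print("px/mm at head", 2.3*307.2/np.median(D[135:155,300:345])/1000*.95, D[100:160:6,322])
E
```

```text
tcp [-0.58  0.47 18.19] F [-0.5 -0.4  0.1] 32.0 head [62.73 65.78 68.06 61.57]
dialrim (0, np.float32(-3.577389), 0.996) guard (0, np.float32(-2.856258), 0.995) bolts (0, np.float32(-3.0125988), 0.997) (0, np.float32(-3.0772696), 0.997) headfront (-2, -20, 0.633) needle (0, np.float32(-3.7951899), 0.997)
px/mm at head 4.9053326 [0.11065981 0.11030345 0.10986988 0.11102892 0.11300083 0.13627861
 0.133587   0.1370169  0.14157169 0.1419674 ]
```

View pics/c6.png

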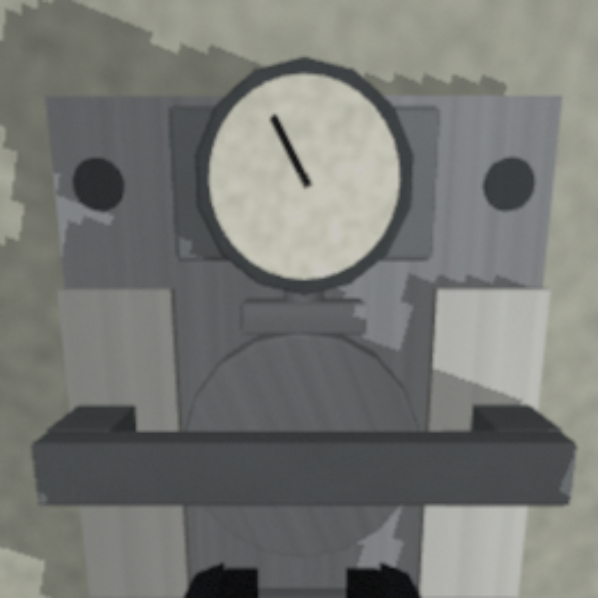

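```bash
python3 - <<'E'
from h import *
a,b=[cv2.cvtColor(cv2.imread(f"pics/c{i}.png"),6).astype(float) for i in(5,6)]
# vertical profiles across head, columns left part free of shade change
for c0,c1 in[(250,280),(320,350)]:
  for n,i,lo,hi in(("a",a,305,375),("b",b,285,352)):
    p=i[lo:hi,c0:c1].mean(1);print(n,c0,lo,p.round().astype(int).tolist())
# head side edges
for n,i,r in(("a",a,(326,340)),("b",b,(304,318))):
    p=i[r[0]:r[1],225:385].mean(0);print(n,p.round().astype(int)[:35].tolist(),p.round().astype(int)[-40:].tolist())
# wall end edge ref rows ~290 (light wall starts), bolts
for n,i in(("a",a),("b",b)):
    p=i[270:310,80:150].mean(1);q=i[270:310,460:530].mean(1);print(n,p.round().astype(int).tolist())
E
```

```text
a 250 305 [96, 96, 96, 96, 96, 96, 96, 96, 96, 96, 96, 95, 93, 91, 86, 81, 78, 76, 74, 75, 76, 81, 87, 91, 95, 98, 98, 99, 99, 99, 99, 99, 98, 98, 97, 97, 96, 96, 96, 95, 95, 95, 94, 94, 94, 94, 94, 94, 92, 89, 87, 87, 87, 90, 94, 95, 94, 93, 91, 88, 85, 82, 81, 79, 79, 80, 82, 85, 89, 91]
b 250 285 [76, 80, 85, 89, 92, 95, 96, 96, 96, 96, 96, 92, 88, 83, 77, 75, 78, 81, 87, 92, 95, 98, 99, 99, 99, 100, 100, 100, 100, 99, 98, 98, 97, 97, 96, 96, 95, 95, 94, 94, 95, 94, 94, 94, 93, 92, 89, 86, 82, 79, 80, 81, 83, 85, 88, 90, 93, 95, 96, 97, 97, 98, 98, 98, 98, 97, 97]
a 320 305 [101, 101, 102, 102, 102, 102, 102, 101, 99, 98, 95, 93, 90, 88, 84, 80, 77, 75, 74, 75, 77, 82, 87, 91, 95, 98, 98, 99, 99, 99, 99, 99, 98, 98, 97, 97, 96, 96, 95, 95, 95, 95, 95, 95, 95, 94, 94, 94, 93, 90, 88, 88, 87, 90, 93, 94, 91, 88, 85, 81, 79, 77, 77, 77, 78, 81, 84, 88, 91, 93]
b 320 285 [76, 82, 87, 92, 94, 95, 96, 96, 96, 97, 98, 94, 90, 84, 77, 74, 78, 82, 87, 92, 95, 97, 98, 99, 100, 100, 99, 99, 99, 98, 98, 97, 97, 97, 96, 96, 96, 95, 95, 95, 95, 95, 94, 94, 94, 92, 89, 86, 81, 77, 78, 80, 83, 87
[... 384 characters left out ...]
 95, 95, 94, 94, 94, 94, 94, 95, 95, 95, 95, 95, 93, 90, 87, 88, 88, 91, 94, 96, 97, 98, 98, 98, 98, 98, 98, 98, 98, 98, 98, 98, 98, 98] [98, 98, 98, 98, 98, 98, 99, 101, 105, 112, 118, 121, 124, 126, 127, 127, 128, 128, 128, 128, 128, 127, 127, 127, 128, 128, 129, 129, 129, 128, 128, 127, 127, 126, 126, 126, 126, 126, 126, 126]
a [97, 97, 97, 97, 97, 97, 97, 97, 97, 97, 97, 97, 97, 97, 97, 97, 97, 97, 97, 100, 103, 108, 115, 121, 125, 129, 129, 129, 129, 129, 129, 129, 129, 129, 129, 129, 128, 128, 128, 128]
b [97, 97, 97, 97, 97, 97, 97, 97, 97, 97, 97, 97, 97, 97, 97, 97, 98, 103, 107, 114, 121, 125, 127, 129, 128, 128, 128, 128, 128, 128, 129, 129, 129, 128, 128, 128, 128, 129, 128, 128]
```

The head has moved about 20 px net of the fixed parts, so the feeler is at roughly 3.8–3.95 mm. That is too near the 4 mm limit to trust. The head sides (24 mm wide, top 26 mm) stand above the walls, so I can grip it lightly and draw it back about 1.3 mm. First I move over it and check alignment.

Request:
play_rows --series '[[[-0.08,0,-0.2],[0,0,0],0.77],[[0,0,-0.6],[0,0,0],0.77],[[0,0,-0.6],[0,0,0],0.7],[[0,0,-0.5],[0,0,0],0.59],[[0.3,0.024,0],[0,0,0],0.59],[[0.6,0,0],[0,0,0],0.59],[[0.7,0,0],[0,0,0],0.59],[[0.6,0,0],[0,0,0],0.59]]'

```text
time: 32.87
tcp_pos: [0.6249, 0.178, 0.0657]
eef_rot: [0.991, 0.133, 0.0, -0.0]
contact_force: [0.8, 0.4, -0.6]
opening: 0.0362
grasp_force: 0.0
```

Request:
play_rows --series '[[[0.26,0,0],[0,0,0],0.59],[[0,0,0],[0,0,0],0.59],[[0,0,0],[0,0,0],0.59],[[0,0,0],[0,0,0],0.59],[[0,0,0],[0,0,0],0.59],[[0,0,0],[0,0,0],0.59],[[0,0,0],[0,0,0],0.59],[[0,0,0],[0,0,0],0.59]]'

```text
time: 33.53
tcp_pos: [0.6297, 0.1792, 0.0658]
eef_rot: [0.991, 0.133, -0.0, 0.0]
contact_force: [-0.3, -0.5, -0.4]
opening: 0.0362
grasp_force: 0.0
```

```bash
python3 - <<'E'
from h import *
s=read_state();K,P=campose("wrist");im,D=snapshot("wrist");cv2.imwrite("pics/w7.png",im);np.save("w7.npy",D)
u=np.array([.9651,.2620]);v=np.array([-.2620,.9651]);L=np.array([.5727,.1638])
p=s['tcp_pos'][:2]-L;print("tcp",p@u,p@v,s['tcp_pos'][2],s['opening'])
X=cloud(K,P,D).reshape(-1,3);a=(X[:,:2]-L)@u*1e3;b=(X[:,:2]-L)@v*1e3;z=X[:,2]*1e3
for n,k in(("head",(abs(b)<16)&(a>58)&(a<72)&(z>24.5)&(z<28)),("dial",(abs(b)<30)&(a>60)&(z>43)&(z<52)),("block",(abs(b)<40)&(a>60)&(z>30)&(z<43)),("guard",(abs(b)<45)&(a>25)&(a<55)&(z>43)&(z<49)),("disc",(abs(b)<6)&(a>46)&(a<63)&(z>20)&(z<23.5))):
    print(n,k.sum(),"a",np.percentile(a[k],[2,10,50,90,98]).round(1),"b",np.percentile(b[k],[2,50,98]).round(1),"z",np.median(z[k]).round(1))
E
```

```text
tcp 0.059047990885097386 -9.77213341947536e-05 0.06584760657326955 0.03615167131810999
head 103 a [62.8 62.9 64.  66.  66.8] b [-11.8   0.5  11.5] z 26.2
dial 2716 a [ 74.2  78.1  89.9 101.3 104.5] b [-15.1  -0.2  14.7] z 48.1
block 927 a [ 77.9  80.4  94.6 100.8 105. ] b [-21.8  -0.7  21.4] z 37.6
guard 1284 a [35.  36.2 41.6 46.2 46.8] b [-20.4  -0.2  19.9] z 45.6
disc 353 a [46.6 47.5 53.7 59.3 60.4] b [-5.5 -0.1  5.9] z 21.6
```

View pics/w7.png

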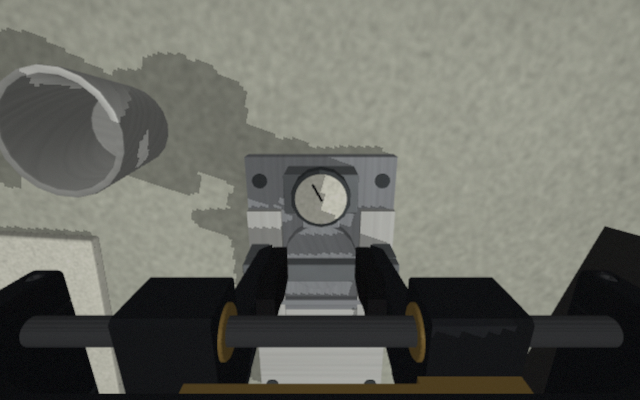

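The fingers straddle the head at (322,235) and are centred to 0.1 mm, with more than 3 mm clear to the guard and dial. I'll descend and grip lightly.

Request:
play_rows --series '[[[0,0,0.2],[0,0,0],0.59],[[0,0,0.25],[0,0,0],0.59],[[0,0,0.3],[0,0,0],0.59],[[0,0,0.3],[0,0,0],0.59],[[0,0,0.3],[0,0,0],0.59],[[0,0,0.25],[0,0,0],0.59],[[0,0,0.15],[0,0,0],0.59],[[0,0,0.08],[0,0,0],0.59]]'

```text
time: 34.25
tcp_pos: [0.6296, 0.1792, 0.0214]
eef_rot: [0.991, 0.132, -0.001, -0.0]
contact_force: [-7.2, -0.8, 26.9]
opening: 0.0358
grasp_force: 13.3
```

Request:
play_rows --series '[[[0,0,0],[0,0,0],0.62],[[0,0,0],[0,0,0],0.65],[[0,0,0],[0,0,0],0.68],[[0,0,0],[0,0,0],0.7],[[0,0,0],[0,0,0],0.72],[[0,0,0],[0,0,0],0.74],[[0,0,0],[0,0,0],0.76],[[0,0,0],[0,0,0],0.78]]' --grip_force 8

```text
time: 34.92
tcp_pos: [0.6311, 0.1798, 0.0223]
eef_rot: [0.991, 0.133, 0.001, -0.001]
contact_force: [-3.9, 0.5, 16.7]
opening: 0.024
grasp_force: 9.9
```

The fingertips landed on the disc's top rim (22 mm), which reaches under them. I'll unload by opening and raising slightly.

Request:
play_rows --series '[[[0,0,-0.04],[0,0,0],0.74],[[0,0,-0.06],[0,0,0],0.7],[[0,0,-0.06],[0,0,0],0.66],[[0,0,0],[0,0,0],0.66],[[0,0,0],[0,0,0],0.66],[[0,0,0],[0,0,0],0.66],[[0,0,0],[0,0,0],0.66],[[0,0,0],[0,0,0],0.66]]'

```text
time: 35.58
tcp_pos: [0.6298, 0.1792, 0.0237]
eef_rot: [0.991, 0.133, -0.0, 0.0]
contact_force: [-0.7, -0.4, 0.6]
opening: 0.0298
grasp_force: 0.0
```

```bash
python3 -c "
from h import *
head();print(read_state()['opening'])"
```

```text
Traceback (most recent call last):
  File "h.py", line 54, in head
    r.append([np.percentile(w,3),np.median(w),np.percentile(w,90),np.percentile(d,98)])
              ~~~~~~~~~~~~~^^^^^
IndexError: index -1 is out of bounds for axis 0 with size 0
```

Request:
play_rows --series '[[[0,0,0.015],[0,0,0],0.69],[[0,0,0],[0,0,0],0.71],[[0,0,0],[0,0,0],0.73],[[0,0,0],[0,0,0],0.76],[[0,0,0],[0,0,0],0.8],[[0,0,0],[0,0,0],0.8],[[0,0,0],[0,0,0],0.8],[[0,0,0],[0,0,0],0.8]]' --grip_force 10

```text
time: 36.3
tcp_pos: [0.6298, 0.1794, 0.0236]
eef_rot: [0.991, 0.133, -0.0, -0.0]
contact_force: [-0.5, 1.3, -0.3]
opening: 0.023
grasp_force: 10.0
```

Request:
play_rows --series '[[[-0.03,0,0],[0,0,0],0.8],[[-0.03,0,0],[0,0,0],0.8],[[-0.03,0,0],[0,0,0],0.8],[[-0.03,0,0],[0,0,0],0.8],[[0,0,0],[0,0,0],0.8],[[0,0,0],[0,0,0],0.8],[[0,0,0],[0,0,0],0.8],[[0,0,0],[0,0,0],0.8]]'

```text
time: 36.97
tcp_pos: [0.6294, 0.1793, 0.0238]
eef_rot: [0.991, 0.133, 0.003, -0.0]
contact_force: [6.4, 2.0, -6.0]
opening: 0.0229
grasp_force: 10.0
```

Request:
play_rows --series '[[[-0.03,0,0],[0,0,0],0.8],[[-0.03,0,0],[0,0,0],0.8],[[0,0,0],[0,0,0],0.8],[[0,0,0],[0,0,0],0.8],[[0,0,0],[0,0,0],0.8],[[0,0,0],[0,0,0],0.8],[[0,0,0],[0,0,0],0.8],[[0,0,0],[0,0,0],0.8]]'

```text
time: 37.63
tcp_pos: [0.6281, 0.179, 0.0238]
eef_rot: [0.991, 0.133, 0.003, -0.0]
contact_force: [5.1, 1.9, -5.9]
opening: 0.023
grasp_force: 10.0
```

TCP drew back about 1.7 mm at a steady 5.4 N. I'll unload, open and measure.

Request:
play_rows --series '[[[0.05,0,0],[0,0,0],0.8],[[0.04,0,0],[0,0,0],0.8],[[0,0,0],[0,0,0],0.8],[[0,0,0],[0,0,0],0.75],[[0,0,0],[0,0,0],0.68],[[0,0,0],[0,0,0],0.62],[[0,0,0],[0,0,0],0.62],[[0,0,0],[0,0,0],0.62]]'

```text
time: 38.3
tcp_pos: [0.6279, 0.1789, 0.024]
eef_rot: [0.991, 0.133, 0.0, -0.0]
contact_force: [1.7, 2.6, 0.9]
opening: 0.0331
grasp_force: 1.4
```

Request:
play_rows --series '[[[0,0,-0.3],[0,0,0],0.62],[[0,0,-0.6],[0,0,0],0.62],[[0,0,-0.8],[0,0,0],0.62],[[-0.5,0,-0.2],[0,0,0],0.77],[[-0.9,0,0],[0,0,0],0.77],[[-0.9,0,0],[0,0,0],0.77],[[-0.6,0,0],[0,0,0],0.77],[[0,0,0],[0,0,0],0.77]]'

```text
time: 38.97
tcp_pos: [0.5524, 0.1573, 0.0709]
eef_rot: [0.991, 0.132, -0.004, 0.001]
contact_force: [-0.1, -0.3, 0.1]
opening: 0.0202
grasp_force: 0.0
```

```bash
python3 -c "
from h import *
head();tilt()"
```

```text
tcp [-21.29  -0.98  70.87] F [-0.1 -0.3  0.1] 38.97 head [61.31 64.11 66.87 60.12]
tcp [-14.95  -0.54  71.23] F [ 0.  -1.2  1.4] 39.12
0.68 2563 x mm [12.6 60.1] y [-21.7  21.9] plane [-0.0003  0.0004  0.0216]
```

```bash
python3 -c "
from h import *
head();head();tilt()"
```

```text
tcp [-14.33  -0.32  71.12] F [ 0.5 -0.   0.6] 39.22 head [61.33 64.19 66.81 60.23]
tcp [-14.82  -0.21  70.99] F [0.5 0.3 0.5] 39.37 head [61.37 64.21 66.83 60.27]
tcp [-15.23  -0.15  71.02] F [ 0.2 -0.2  0.8] 39.52
0.61 2571 x mm [12.2 59.9] y [-21.9  22.3] plane [-0.0001  0.0013  0.0216]
```

The feeler now sits about 2.3 mm from rest. The disc is flat and released, and the arm is clear.

```bash
python3 -c "
from rig import *
print(job_done())"
```

```text
the job is handed in; nothing more can be done
None
```

The job is handed in; the hand-in call gave no verdict. By camera, the disc lies flat and released in the pocket with the feeler about 2.3 mm along, after a stick-slip took it to roughly 3.9 mm and I drew it back by gripping its head. While doing that, the fingertips briefly pressed on the disc's top at about 27 N, close to the 30 N limit.

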